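# Swing a sample tray under the reading head and lock it

## Robot

A 6-joint arm with a two-finger parallel gripper is mounted at the origin on a cart in front of the work surface, level with it; the furniture and walls round the work are solid. World frame = base frame: x ahead of the robot, y to its left, z up, the work surface at z = 0. Lengths are in mm, angles in degrees, forces in N, time in s.
With the tool pointing down it reaches from about 300 to 850 mm from the base axis. Payload 4.2 kg.
Tool frame: the origin (TCP) lies on the centre line of the jaws, within the pads' length; the fingertips stand 11 mm ahead of it and the grasp point (between the pads) lies 8 mm behind it; z points along the fingers, y is the direction in which the jaws open and shut (so a half turn about z gives the same grasp; the last joint's range is limited). The gripper opens to 91 mm and grips with 3 to 60 N. Pads are 32 mm wide; open, the fingers measure 118 mm over their backs; the gripper's body (76 mm by 178 mm) begins 60 mm behind the grasp point.
Start: joints at [-73.51, 18.312, 89.639, -0, 72.044, -1.146], TCP at [174.207, -547.991, 224.976] pointing down, gripper open.
Joint ranges: [-177.97, 177.97], [-48.28, 115.42], [12.27, 149.76], [-77.06, 257.06], [2.81, 150.46], [-146.56, 146.56]. Speed limits (degrees/s): [147.25, 147.25, 180, 180, 180, 180].

## Interface

Orientations are given as [roll, pitch, yaw] about the fixed x, y, z axes, in that order (R = Rz(yaw) Ry(pitch) Rx(roll)).
In Python, from workcell import env, grab_frame gives the robot as it stands. The module is installed in compiled form; this text tells all that it offers.
- The arm moves only by the tool arm_command, never from a script. Its argument "series" is one flat list of numbers, 6 for each row, row after row: the shift along the world's x, y, z each as a share of 400 mm, from -1 to 1, then the turn, a rotation vector about the world's x, y, z each as a share of 45 degrees, from -1 to 1. A call has 1 to 20 rows; each row shifts and turns the commanded pose from where the row before left it; what a row does not reach is not made up. A row lasts 1/12 s, in which the tool goes at most 41.7 mm and 7.16 degrees, less where a joint would pass 70% of its speed; a pose out of reach is approached as far as the arm can. A call with a number of a shift or a turn outside -1 to 1 is refused whole. A call with a gripper value outside its range is refused whole. "hand" is the opening, from 0 (shut) to 1 (fully open), set as the call begins (left out, the last holds). The fingers move at their own pace and stop on an object; "newtons" is the grip in N (left out, the last holds). Time passes only in rows, so rows that do not move let the fingers close. It gives the time, the measured TCP pose, the force and the opening at its end, in the units of the state.
- env.state(): the state, without advancing time (a new reading comes with each control period).
- grab_frame(name): name is "scene" or "top" or "wrist"; returns a dict with "frame" (480x640x3 uint8, red, green, blue), "intrinsics" (3x3 intrinsics, pixels), "k1" (the pictures are not rectified: a ray, as slopes to the right and down, at radius r is drawn at 1 + k1 r^2 times it, then the intrinsics apply), "R" (3x3) and "t" (3): a world point X has camera coordinates R X + t; the wrist camera has in their place "tool_from_camera" (4x4, takes a point from camera to tool coordinates, whose origin is the TCP and whose axes are the flange's). Camera axes: x right, y down, z forward; pixel columns grow to the right and rows downward; lengths in mm; the calibration is good to about 2 mm. A picture is of the moment at which its call begins: read the wrist's pose just before it. There is no depth.
- env.job_done(): hands the job in, once; it reports no verdict.
The state is a dict: "time_s": time; "qpos": joint angles; "qvel": joint speeds; "effort": joint torques, N m; "ee_pos": TCP position; "ee_rot": TCP orientation; "force": force on the tool from outside, world axes, zero at the start; "torque": the same for the moment, N m; "gripper_width": finger opening in mm.
Only numpy, scipy, OpenCV 4.12 (cv2) and the standard library are available. Lean on these libraries where they do the work, as an engineer would, in place of code of your own. Each camera call takes 0.05 s, during which the arm holds its last target.

## Task

Load the white sample tray into the imager: set it down flat on the dark base plate, slanting in front of the reading head, its plain end tucked well in behind the round left-hand post and its blue-fin end towards you, and let go. Then push near the fin end to swing the tray about the post, under the head and square against the rear fence. Finally take the blue fin and draw the tray right until it butts against the right-hand stop, behind post and hooked keeper, and leave it there without disturbing the other things on the bench.

Things in the scene. Friction and masses are not known exactly. Their poses are not given: they have to be found in the camera images.
- tray: the white sample tray, 200 mm long (its y axis), 40 mm wide (x), 28 mm high, 0.15 to 0.31 kg, with round amber and green wells on top; loose. Origin: centre of its underside, z up. The solid body can be gripped across the 40 mm, up to 30 mm either side of its middle (centre of mass). It rests on two cross runners, 2 mm high, at y = +25 and -35 mm. A blue upright fin stands on its top at the -y end; the +y end (heel) is plain.
- fin (a point): point on the tray's blue fin, 50 mm above the tray's underside, at tray y = -84 mm. The fin is a plate 10 mm thick along the tray's x (the direction to pinch), 26 mm long along the tray, rising from the tray's top (28 mm) to 57 mm above the underside.
- heel (a point): middle of the lower edge of the tray's plain end (tray x = 0, y = +100 mm, z = 0).
- imager: the imager, fixed. Its frame: z up from the bench, x to its rear, away from the robot, y to the left. The tray lies on its dark base plate: top at z = 5 mm, x -165 to +60, y -115 to +120 mm. The docked tray has its origin at imager x = 0, y = 0, z = 5 mm, axes parallel, fin to the right (-y). Rear fence: front face at x = +21 mm, y -110 to +40, 22 mm above the plate; 5 mm play to the keepers.
- post (a point): foot of the left-hand post on the plate, at imager x -31, y +78 mm: round, steel, 14 mm diameter, 30 mm high. The tray's front side pivots on it. Set the tray down turned clockwise (from above) about 45 deg from the docked pose, with about 75 mm of its length past the post and almost touching it: the fin end then swings past the keeper with about 15 mm to spare.
- stop (a point): right-hand stop where the docked tray's end butts: its face is at imager y = -100 mm (this point: x 0, on the plate), 22 mm above the plate. Its hooked keeper stands in front of the docked tray's end: x -34 to -24, y -100 to -84 mm, same height, its nose sloped as a lead-in. The tray is drawn about 35 mm right to reach the stop.
- head (a point): middle of the underside of the reading head, at imager x 32, y 6.5, z 43 mm: a white arm over x 0 to 64, y -12 to +25 mm, its top at z = 57 mm, on a column behind the fence. The 28 mm high tray passes under it with 10 mm to spare; it cannot be lowered through it, so it goes down slanted in front.
- vial_pink: bystander: small bottle of pink liquid with a white cap, 45 mm wide, 79 mm tall; origin at the centre of its underside; leave it alone
- timer: bystander: white kitchen-type timer, 63x63x20 mm; origin at the centre of its underside; leave it alone
- sample_pot_1: bystander: white sample pot with a blue lid, 49 mm wide, 59 mm tall; origin at the centre of its underside; leave it alone
- sample_pot_2: bystander: white sample pot with a white lid, 49 mm wide, 59 mm tall; origin at the centre of its underside; leave it alone
- tape_roll: bystander: roll of masking tape lying flat, 103 mm wide, 19 mm high; origin at the centre of its underside; leave it alone

How it is judged:
By the outcome, as a careful person would: the job done as asked, in the order asked, and still so for the second after the job is handed in, with the robot touching nothing.
It also fails if it takes over 64 s, if anything falls off the work surface, if the arm or the gripper's body presses on something with over 40 N, if the wrist force passes 120 N, or if a joint passes its speed limit or range.

## Working session

There is one attempt and no reset: what is moved stays moved. The work goes in short steps, Python scripts to look and compute and a tool call to move; the robot and the scene stay as the last step left them, time stands still between calls to the robot, and variables do not carry over. Pictures are saved under pics/ and viewed, and the job is handed in when it is done.

Besides the shell and the picture viewer there is one more tool, called after "Call:" in YAML: its name, and indented under it one key for each argument. arm_command: Moves the arm, as the interface text tells. Shift numbers are shares of 400 mm and turn numbers shares of 45 degrees, none past 1 either way. Its arguments: {"type":"object","properties":{"series":{"type":"array"},"hand":{"type":"number"},"newtons":{"type":"number"}},"required":["series"]}

```bash
mkdir -p pics; python3 - <<'E'
from workcell import env, grab_frame
import cv2,json,numpy as np
print(env.state())
for n in ["scene","top","wrist"]:
    f=grab_frame(n); cv2.imwrite(f"pics/{n}0.png",f["frame"][:,:,::-1])
    np.savez(f"{n}0.npz",**f)
    print(n,{k:np.round(np.array(v),4).tolist() for k,v in f.items() if k!="frame"})
E
```

```text
{'time_s': 0.0, 'qpos': array([-7.35077296e+01,  1.83502157e+01,  8.97076774e+01, -3.14968590e-03,
        7.20421069e+01, -1.14511969e+00]), 'qvel': array([-0.08565072, -0.08970876, -0.07081264, -0.14462128, -0.05499929,
       -0.08391496]), 'effort': array([ 2.07886544e-03, -4.12458801e+01, -2.31972009e+01,  7.30533572e-02,
        4.55062289e-02, -1.32514192e-04]), 'ee_pos': array([ 174.07333347, -547.50357049,  224.1259284 ]), 'ee_rot': array([-1.79899960e+02,  9.95467951e-04,  1.76383647e+01]), 'force': array([-0.1708667 , -0.6513447 , -0.29730472]), 'torque': array([0.0547892 , 0.00269805, 0.00482408]), 'gripper_width': 91.47104428073294}
scene {'intrinsics': [[545.4028, 0.0, 310.6789], [0.0, 545.4028, 241.6875], [0.0, 0.0, 1.0]], 'k1': -0.068, 'R': [[-0.53, -0.848, -0.0067], [-0.4827, 0.3081, -0.8198], [0.6972, -0.4312, -0.5726]], 't': [357.5736, 302.7001, 1206.2638]}
top {'intrinsics': [[578.4087, 0.0, 328.4393], [0.0, 578.4087, 239.7824], [0.0, 0.0, 1.0]], 'k1': 0.0401, 'R': [[-0.3949, -0.9187, -0.0073], [-0.8857, 0.3829, -0.2625], [0.2439, -0.0972, -0.9649]], 't': [282.4244, 449.5585, 1788.2869]}
wrist {'intrinsics': [[361.3238, 0.0, 326.1243], [0.0, 361.3238, 236.5144], [0.0, 0.0, 1.0]], 'k1': -0.03, 'tool_from_camera': [[0.0007, -0.9572, -0.2895, 82.4962], [1.0, 0.0006, 0.0004, -1.1744], [-0.0002, -0.2895, 0.9572, -159.5146], [0.0, 0.0, 0.0, 1.0]]}
```

View pics/scene0.png

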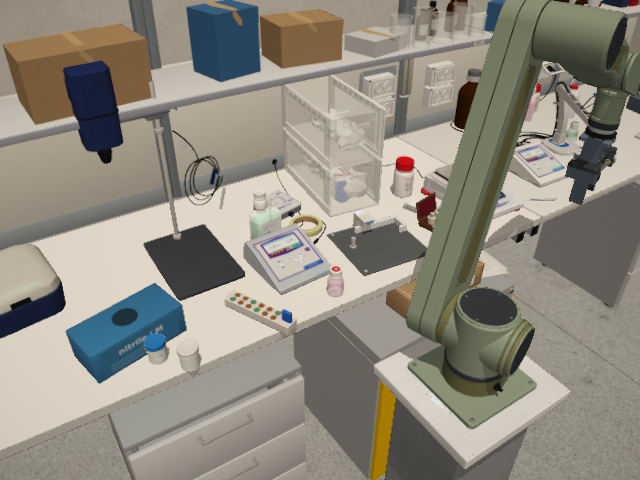

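View pics/top0.png

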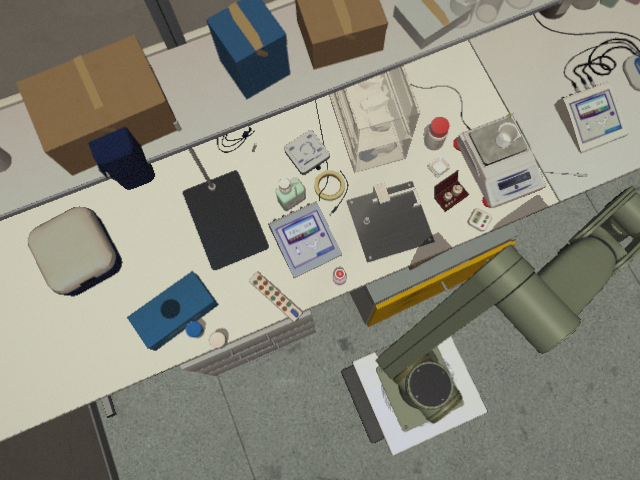

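View pics/wrist0.png

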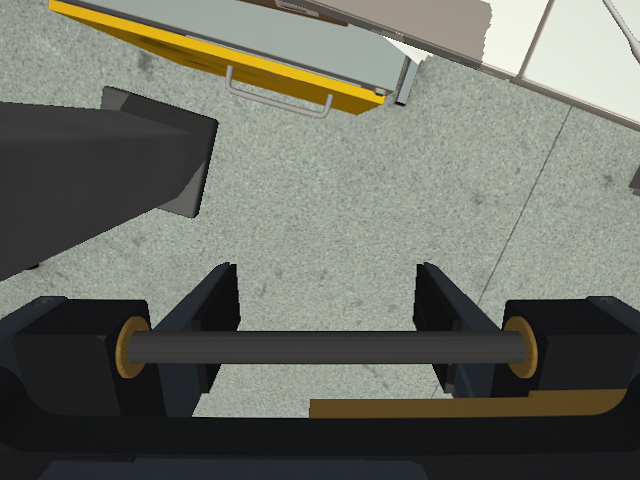

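The tray shows at top px (250..300, 272..318), with the fin at the near end (294,313). The imager plate is at top px (345..432, 182..262). I'll write the helpers and make zoomed views.

```bash
cat > h.py <<'E'
import numpy as np,cv2
from scipy.spatial.transform import Rotation as Ro
def load(n): return dict(np.load(n))
def undist(f,uv):
    K=f["intrinsics"];k=float(f["k1"]);uv=np.atleast_2d(np.array(uv,float))
    return cv2.undistortPoints(uv.reshape(-1,1,2),K,np.array([k,0,0,0,0.])).reshape(-1,2)
def pose(f):
    if "R" in f: return f["R"],f["t"]
    T=f["T"]; return T[:3,:3].T,-T[:3,:3].T@T[:3,3]
def wristpose(f,st):
    T=np.eye(4);T[:3,:3]=Ro.from_euler('xyz',st["ee_rot"],degrees=True).as_matrix();T[:3,3]=st["ee_pos"]
    f["T"]=T@f["tool_from_camera"];return f
def cast(f,uv,z):
    R,t=pose(f);C=-R.T@t
    d=np.c_[undist(f,uv),np.ones(len(np.atleast_2d(uv)))]@R
    return C+d*((z-C[2])/d[:,2])[:,None]
def proj(f,X):
    R,t=pose(f);X=np.atleast_2d(np.array(X,float))
    return cv2.projectPoints(X,cv2.Rodrigues(R)[0],t,f["intrinsics"],np.array([float(f["k1"]),0,0,0,0.]))[0].reshape(-1,2)
E
python3 - <<'E'
from h import *
f=load("top0.npz");s=load("scene0.npz")
a=f["frame"][170:330,180:450,::-1];cv2.imwrite("pics/top0z.png",cv2.resize(a,None,fx=2.9,fy=2.9,interpolation=2))
a=s["frame"][190:370,140:440,::-1];cv2.imwrite("pics/scene0z.png",cv2.resize(a,None,fx=2.6,fy=2.6,interpolation=2))
print(cast(f,[[250,272],[300,318],[345,262],[432,240]],0))
E
```

```text
[[ 541.55550926  352.78987822    0.        ]
 [ 338.64221912  260.53524586    0.        ]
 [ 449.37944141   55.25482784    0.        ]
 [ 403.88258737 -237.9656997     0.        ]]
```

View pics/top0z.png

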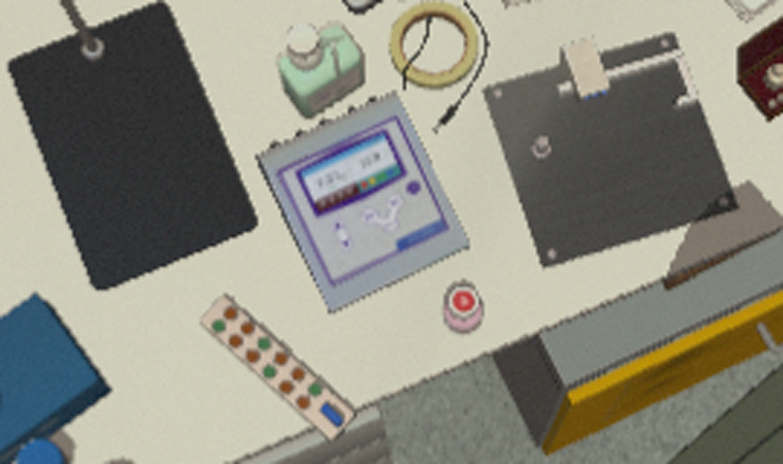

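View pics/scene0z.png

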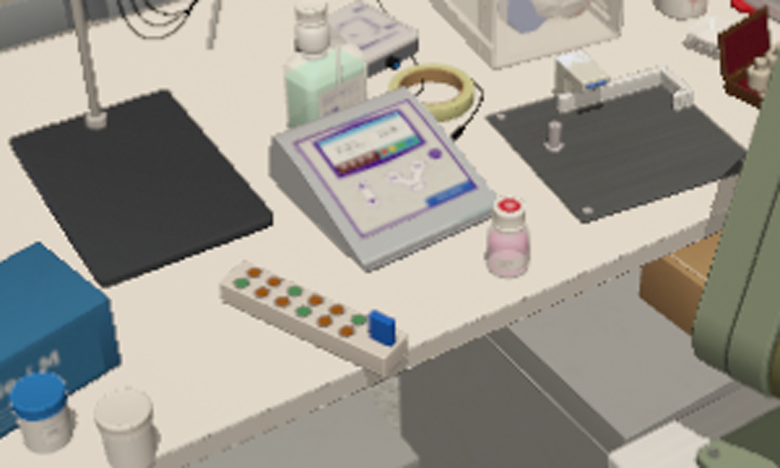

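```bash
python3 - <<'E'
from h import *
from scipy.optimize import least_squares
f=load("top0.npz");s=load("scene0.npz")
z=lambda p:np.array(p)/2.9+[180,170]
zs=lambda p:np.array(p)/2.6+[140,190]
im=np.array([[60,120],[60,-115],[-165,120],[-165,-115]],float)
def fit(W,im):
    # 2D rigid
    a=im-im.mean(0);b=W[:,:2]-W[:,:2].mean(0)
    th=np.arctan2((a[:,0]*b[:,1]-a[:,1]*b[:,0]).sum(),(a*b).sum())
    R=np.array([[np.cos(th),-np.sin(th)],[np.sin(th),np.cos(th)]])
    t=W[:,:2].mean(0)-R@im.mean(0)
    return np.degrees(th),t,(W[:,:2]-(im@R.T+t)).round(1)
W=cast(f,z([[486,90],[675,35],[546,266],[736,207]]),5);print(fit(W,im))
W=cast(s,zs([[487,120],[586,221],[747,155]]),5);print(fit(W,im[[0,2,3]]))
print("post top",cast(f,z([[541,141]]),35),"scene",cast(s,zs([[555,124]]),35))
# tray top corners z=28
Wt=cast(f,z([[226,295],[200,322],[357,409],[333,438]]),28);print(Wt,fit(Wt,np.array([[20,100],[-20,100],[20,-100],[-20,-100]])*1.))
Wt=cast(s,zs([[247,262],[220,276],[406,334],[388,358]]),28);print(Wt,fit(Wt,np.array([[20,100],[-20,100],[20,-100],[-20,-100]])*1.))
print("vial",cast(f,z([[463,300]]),79),cast(s,zs([[509,206]]),79))
E
```

```text
(np.float64(-6.204005353121774), array([ 567.97716692, -147.30721288]), array([[-3.4, -2. ],
       [-3.7,  2.2],
       [ 2.2, -4.1],
       [ 4.9,  3.9]]))
(np.float64(-2.268037923517177), array([ 576.74027619, -142.69708945]), array([[-9.2, -8. ],
       [ 0.8, -0.8],
       [ 8.3,  8.8]]))
post top [[547.68807849 -64.15305055  35.        ]] scene [[547.89834459 -68.89236071  35.        ]]
[[525.19780392 327.71820218  28.        ]
 [508.27754515 365.08502406  28.        ]
 [350.98204981 243.18523302  28.        ]
 [332.27417078 279.06869584  28.        ]] (np.float64(-64.0359954962998), array([429.18289242, 303.76428878]), array([[-2.6, -1.8],
       [-2.1, -0.4],
       [ 2.9,  1.2],
       [ 1.8,  1.1]]))
[[523.49903861 326.18392459  28.        ]
 [518.3485788  358.1210838   28.        ]
 [348.51464128 245.38969389  28.        ]
 [329.74138533 275.82650241  28.        ]] (np.float64(-65.94433044633791), array([430.025911  , 301.38030117]), array([[-6. ,  2.3],
       [ 5.2, -2.3],
       [ 1.7,  3. ],
       [-0.8, -3.1]]))
vial [[406.40153082  94.04622721  79.        ]] [[404.71151427  91.95805179  79.        ]]
```

Call:
arm_command:
  series: [0.0617, 0.0778, 0.0083, 0, 0, 0, 0.0617, 0.0778, 0.0083, 0, 0, 0, 0.0617, 0.0778, 0.0083, 0, 0, 0, 0.0617, 0.0778, 0.0083, 0, 0, 0, 0.0617, 0.0778, 0.0083, 0, 0, 0, 0.0617, 0.0778, 0.0083, 0, 0, 0, 0.0617, 0.0778, 0.0083, 0, 0, 0, 0.0617, 0.0778, 0.0083, 0, 0, 0, 0.0617, 0.0778, 0.0083, 0, 0, 0, 0.0617, 0.0778, 0.0083, 0, 0, 0, 0.0617, 0.0778, 0.0083, 0, 0, 0, 0.0617, 0.0778, 0.0083, 0, 0, 0, 0, 0, 0, 0, 0, 0, 0, 0, 0, 0, 0, 0]
  hand: 0.65

```text
time_s: 1.32
ee_pos: [471.2, -173.0, 264.5]
ee_rot: [-180.0, 0.0, 17.9]
force: [-0.3, -0.3, -0.3]
gripper_width: 59.4
```

```bash
cat > snap.py <<'E'
import sys
from workcell import env, grab_frame
from h import *
def snap(n,tag):
    st=env.state(); f=grab_frame(n)
    if n=="wrist": f=wristpose(f,st)
    np.savez(f"{n}{tag}.npz",**f); cv2.imwrite(f"pics/{n}{tag}.png",f["frame"][:,:,::-1]); return f,st
if __name__=="__main__":
    f,st=snap(sys.argv[1],sys.argv[2]); print(st["time_s"],st["ee_pos"].round(1),st["ee_rot"].round(2),st["force"].round(1),round(st["gripper_width"],1))
E
python3 snap.py wrist 1
```

```text
1.3167 [ 471.2 -173.   264.5] [-1.800e+02  3.000e-02  1.788e+01] [-0.3 -0.3 -0.3] 59.4
```

View pics/wrist1.png

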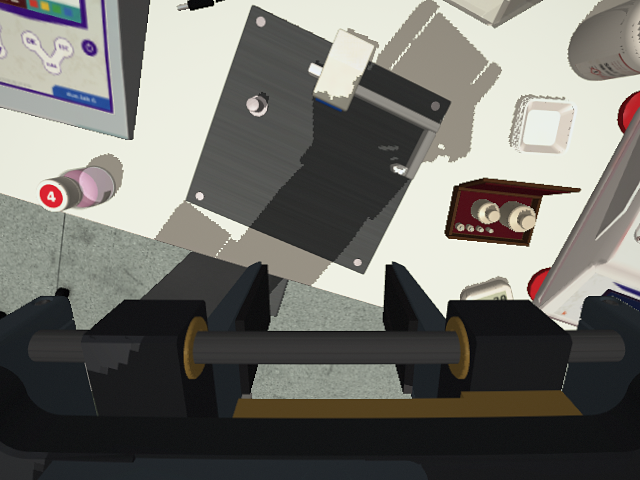

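```bash
python3 - <<'E'
from h import *
f=load("wrist1.npz")
cv2.imwrite("pics/wrist1z.png",cv2.resize(np.ascontiguousarray(f["frame"][0:285,180:460,::-1]),None,fx=2.1,fy=2.1,interpolation=cv2.INTER_CUBIC))
E
```

```text
(no output)
```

View pics/wrist1z.png

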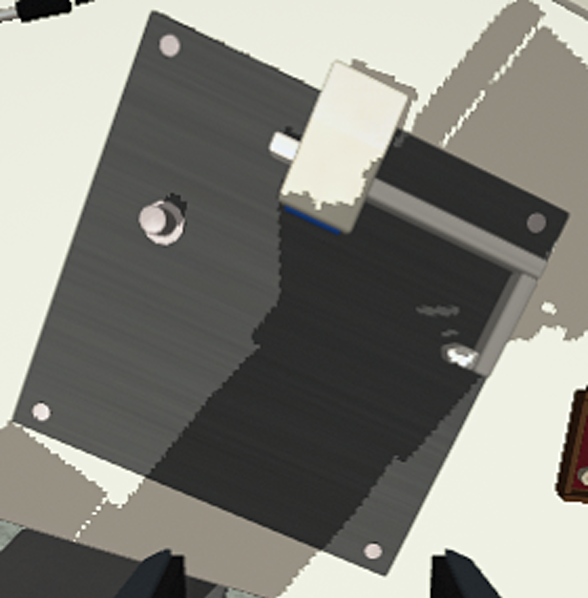

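```bash
cat >> h.py <<'E'
def fit(W,im):
    im=np.array(im,float);a=im-im.mean(0);b=W[:,:2]-W[:,:2].mean(0)
    th=np.arctan2((a[:,0]*b[:,1]-a[:,1]*b[:,0]).sum(),(a*b).sum())
    R=np.array([[np.cos(th),-np.sin(th)],[np.sin(th),np.cos(th)]])
    t=W[:,:2].mean(0)-R@im.mean(0)
    return np.degrees(th),t,(W[:,:2]-(im@R.T+t)).round(1)
def rot(d):
    d=np.radians(d);return np.array([[np.cos(d),-np.sin(d)],[np.sin(d),np.cos(d)]])
E
python3 - <<'E'
from h import *
f=load("wrist1.npz");z=lambda p:np.array(p)/2.1+[180,0]
W=cast(f,z([[153,11],[568,213],[13,422],[386,575]]),5)
th,t,e=fit(W,[[60,120],[60,-115],[-165,120],[-165,-115]]);print(th,t,e)
loc=lambda X:((X[:,:2]-t)@rot(th)).round(1)
print("post top",loc(cast(f,z([[153,218]]),35)),"foot",loc(cast(f,z([[163,221]]),5)))
print("stop top edge (y-100,x?)",loc(cast(f,z([[527,272],[477,372]]),27)))
print("head top corners",loc(cast(f,z([[336,61],[411,94],[282,205],[345,233]]),57)))
print("fence front top",loc(cast(f,z([[380,205],[525,272]]),27)))
E
```

```text
-5.799323031527604 [ 570.81641543 -149.26237872] [[-1.1 -1.8]
 [-1.2  2. ]
 [ 0.7 -1.6]
 [ 1.6  1.4]]
post top [[-30.4  78. ]] foot [[-30.4  78.7]]
stop top edge (y-100,x?) [[  21.2 -101.9]
 [ -33.8 -101.9]]
head top corners [[ 62.7  23.7]
 [ 64.  -11.8]
 [ -1.1  21.8]
 [ -0.7  -9.4]]
fence front top [[  19.9  -20.6]
 [  20.8 -101. ]]
```

Call:
arm_command:
  series: [-0.0256, 0.091, 0, 0, 0, 0.0131, -0.0256, 0.091, 0, 0, 0, 0.0131, -0.0256, 0.091, 0, 0, 0, 0.0131, -0.0256, 0.091, 0, 0, 0, 0.0131, -0.0256, 0.091, 0, 0, 0, 0.0131, -0.0256, 0.091, 0, 0, 0, 0.0131, -0.0256, 0.091, 0, 0, 0, 0.0131, -0.0256, 0.091, 0, 0, 0, 0.0131, -0.0256, 0.091, 0, 0, 0, 0.0131, -0.0256, 0.091, 0, 0, 0, 0.0131, -0.0256, 0.091, 0, 0, 0, 0.0131, -0.0256, 0.091, 0, 0, 0, 0.0131, 0, 0, 0, 0, 0, 0, 0, 0, 0, 0, 0, 0]

```text
time_s: 2.53
ee_pos: [347.2, 262.1, 264.4]
ee_rot: [179.9, 0.1, 24.8]
force: [0.5, 0.0, -0.3]
gripper_width: 59.5
```

```bash
python3 snap.py wrist 2
```

```text
2.5333 [347.2 262.1 264.4] [1.7995e+02 5.0000e-02 2.4810e+01] [ 0.5  0.  -0.3] 59.5
```

View pics/wrist2.png

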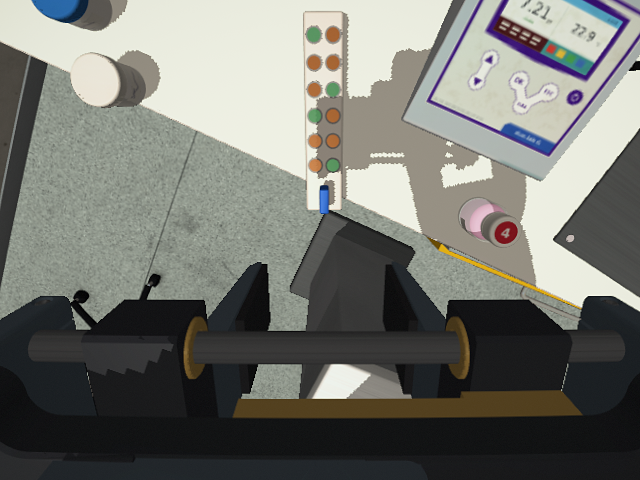

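```bash
python3 - <<'E'
from h import *
f=load("wrist2.npz")
cv2.imwrite("pics/wrist2z.png",cv2.resize(np.ascontiguousarray(f["frame"][0:225,280:370,::-1]),None,fx=2.6,fy=2.6,interpolation=cv2.INTER_CUBIC))
E
```

```text
(no output)
```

View pics/wrist2z.png

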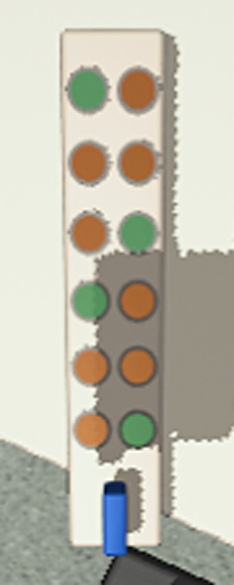

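```bash
python3 - <<'E'
from h import *
f=load("wrist2.npz");z=lambda p:np.array(p)/2.6+[280,0]
W=cast(f,z([[62,31],[162,31],[73,545],[161,545]]),28);print(W.round(1))
print(fit(W,[[-20,100],[20,100],[-20,-100],[20,-100]]))
L=cast(f,z([[112.5,31],[112.7,90],[114,430],[114.5,545]]),28);d=L[2]-L[1];print(L.round(1),np.degrees(np.arctan2(d[1],d[0])), np.linalg.norm(L[3]-L[0]))
d=L[3]-L[0];print((L[3]+L[0])/2,np.degrees(np.arctan2(-d[1],-d[0]))-90)
E
```

```text
[[511.1 362.8  28. ]
 [526.8 328.8  28. ]
 [333.1 278.7  28. ]
 [349.  244.3  28. ]]
(np.float64(-64.67219796342104), array([429.99118444, 303.66302322]), array([[-0.7, -1.7],
       [-2.1,  0.5],
       [ 2. , -0.2],
       [ 0.8,  1.5]]))
[[519.  345.6  28. ]
 [500.8 337.1  28. ]
 [384.9 283.2  28. ]
 [340.6 262.5  28. ]] -155.02559251218227 196.88535282455496
[429.79537361 304.06316087  28.        ] -65.02152716389361
```

Call:
arm_command:
  series: [0.03, 0.0156, -0.0875, 0, 0, 0, 0.03, 0.0156, -0.0875, 0, 0, 0, 0.03, 0.0156, -0.0875, 0, 0, 0, 0.03, 0.0156, -0.0875, 0, 0, 0, 0.03, 0.0156, -0.0875, 0, 0, 0, 0, 0, -0.05, 0, 0, 0.004, 0, 0, 0, 0, 0, 0, 0, 0, 0, 0, 0, 0]

```text
time_s: 3.25
ee_pos: [407.7, 291.2, 69.3]
ee_rot: [179.9, 0.2, 24.7]
force: [-0.7, 0.1, -0.3]
gripper_width: 59.4
```

```bash
python3 snap.py wrist 3
```

```text
3.25 [407.7 291.2  69.3] [1.7995e+02 1.6000e-01 2.4710e+01] [-0.7  0.1 -0.3] 59.4
```

View pics/wrist3.png

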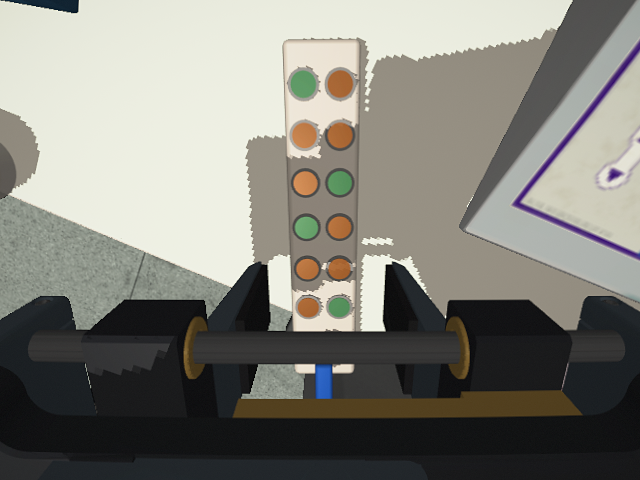

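Call:
arm_command:
  series: [-0.002, 0.005, -0.05, 0, 0, 0, 0, 0, -0.04, 0, 0, 0, 0, 0, -0.03, 0, 0, 0, 0, 0, -0.017, 0, 0, 0, 0, 0, 0, 0, 0, 0]

```text
time_s: 3.72
ee_pos: [407.0, 295.1, 15.6]
ee_rot: [180.0, -0.0, 24.9]
force: [0.2, 0.6, -0.6]
gripper_width: 59.3
```

Call:
arm_command:
  series: [0, 0, 0, 0, 0, 0, 0, 0, 0, 0, 0, 0, 0, 0, 0, 0, 0, 0, 0, 0, 0, 0, 0, 0, 0, 0, 0, 0, 0, 0, 0, 0, 0, 0, 0, 0, 0, 0, 0, 0, 0, 0, 0, 0, 0, 0, 0, 0]
  hand: 0.2
  newtons: 35

```text
time_s: 4.38
ee_pos: [407.5, 295.6, 16.2]
ee_rot: [180.0, -0.1, 24.9]
force: [-0.1, -2.5, 7.1]
gripper_width: 40.0
```

Call:
arm_command:
  series: [0, 0, 0.02, 0, 0, 0, 0, 0, 0.04, 0, 0, 0, 0, 0, 0.08, 0, 0, 0, 0, 0, 0.08, 0, 0, 0, 0, 0, 0.08, 0, 0, 0, 0, 0, 0.08, 0, 0, 0, 0, 0, 0.06, 0, 0, 0, 0, 0, 0.03, 0, 0, 0, 0, 0, 0, 0, 0, 0, 0, 0, 0, 0, 0, 0]

```text
time_s: 5.22
ee_pos: [406.2, 295.3, 203.1]
ee_rot: [-180.0, 0.0, 24.9]
force: [-0.1, -0.0, -4.1]
gripper_width: 40.1
```

```bash
python3 snap.py wrist 4
```

```text
5.2167 [406.2 295.3 203.1] [-179.99    0.     24.89] [-0.1 -0.  -4.1] 40.1
```

View pics/wrist4.png

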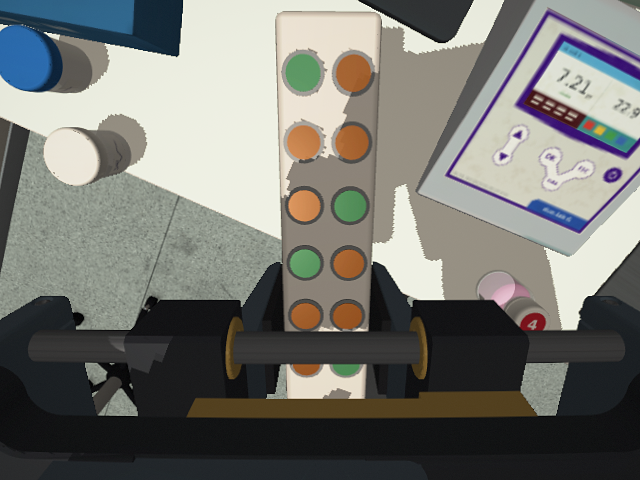

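```bash
python3 - <<'E'
from h import *
f=load("wrist4.npz");st=np.array([406.2,295.3]);yaw=24.89
W=cast(f,[[277,12],[381,12],[285,380],[371,380]],203.1+12.2)
l=(W[:,:2]-st)@rot(yaw);print(l.round(1))
c=cast(f,[[303,73],[353,73],[305,264],[348,263]],215.3);print(((c[:,:2]-st)@rot(yaw)).round(1))
E
```

```text
[[123.   18.9]
 [123.1 -18.7]
 [-34.9  21.1]
 [-34.9 -20.8]]
[[102.4   9.8]
 [102.4  -9. ]
 [ 25.5  10.3]
 [ 26.   -8.4]]
```

Call:
arm_command:
  series: [0.013, -0.044, 0, 0, 0, 0.013, 0.0256, -0.0871, 0, 0, 0, 0.0265, 0.0256, -0.0871, 0, 0, 0, 0.0265, 0.0256, -0.0871, 0, 0, 0, 0.0265, 0.0256, -0.0871, 0, 0, 0, 0.0265, 0.0256, -0.0871, 0, 0, 0, 0.0265, 0.0256, -0.0871, 0, 0, 0, 0.0265, 0.0256, -0.0871, 0, 0, 0, 0.0265, 0.0256, -0.0871, 0, 0, 0, 0.0265, 0.0256, -0.0871, 0, 0, 0, 0.0265, 0.0256, -0.0871, 0, 0, 0, 0.0265, 0.0256, -0.0871, 0, 0, 0, 0.0265, 0.013, -0.044, 0, 0, 0, 0.013, 0, 0, 0, 0, 0, 0, 0, 0, 0, 0, 0, 0, 0, 0, 0, 0, 0, 0]

```text
time_s: 6.6
ee_pos: [528.6, -122.3, 201.4]
ee_rot: [-179.8, 0.1, 39.2]
force: [1.1, 0.6, -2.0]
gripper_width: 40.0
```

```bash
python3 snap.py wrist 5
```

```text
6.6 [ 528.6 -122.3  201.4] [-1.7981e+02  1.1000e-01  3.9170e+01] [ 1.1  0.6 -2. ] 40.0
```

View pics/wrist5.png

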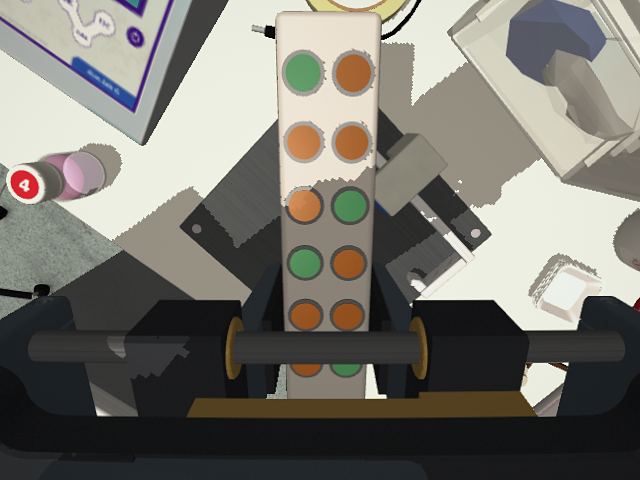

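Call:
arm_command:
  series: [0, -0.001, -0.04, 0, 0, 0, 0, -0.001, -0.08, 0, 0, 0, 0, 0, -0.08, 0, 0, 0, 0, 0, -0.08, 0, 0, 0, 0, 0, -0.05, 0, 0, 0, 0, 0, -0.02, 0, 0, 0, 0, 0, 0, 0, 0, 0, 0, 0, 0, 0, 0, 0]

```text
time_s: 7.32
ee_pos: [530.3, -123.2, 63.7]
ee_rot: [180.0, -0.0, 39.2]
force: [-0.1, -0.6, -2.8]
gripper_width: 39.8
```

```bash
python3 snap.py wrist 6; python3 snap.py scene 6;python3 snap.py top 6; python3 - <<'E'
from h import *
s=load("scene6.npz");t=load("top6.npz")
a=cv2.resize(np.ascontiguousarray(s["frame"][190:290,310:450,::-1]),None,fx=5,fy=5,interpolation=2);cv2.imwrite("pics/scene6z.png",a)
a=cv2.resize(np.ascontiguousarray(t["frame"][170:270,330:450,::-1]),None,fx=5,fy=5,interpolation=2);cv2.imwrite("pics/top6z.png",a)
E
```

```text
7.3167 [ 530.3 -123.2   63.7] [ 1.7995e+02 -4.0000e-02  3.9230e+01] [-0.1 -0.6 -2.8] 39.8
7.3667 [ 530.9 -123.6   64.4] [ 1.7986e+02 -1.0000e-01  3.9220e+01] [-0.  -0.7 -3.4] 39.8
7.4167 [ 531.1 -123.8   64.8] [ 1.7983e+02 -1.3000e-01  3.9210e+01] [ 0.7  0.9 -2. ] 39.6
```

View pics/wrist6.png

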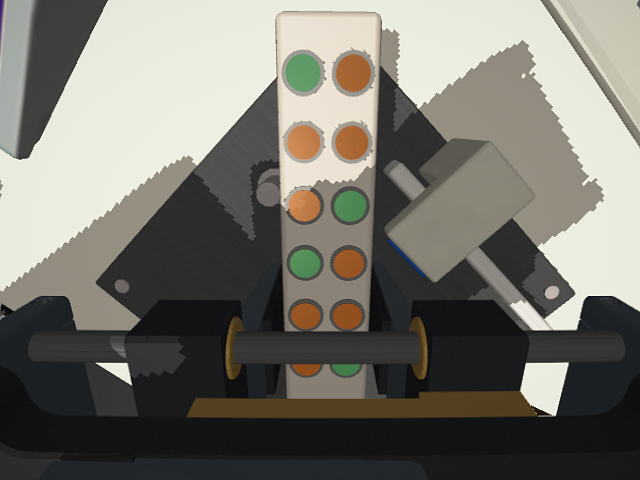

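View pics/scene6z.png

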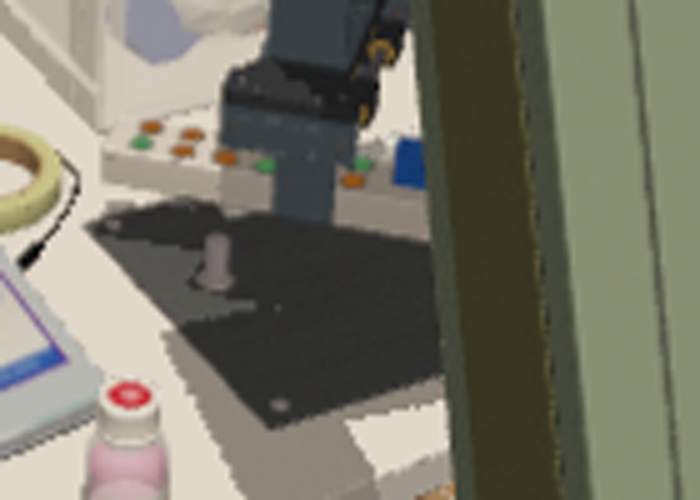

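View pics/top6z.png

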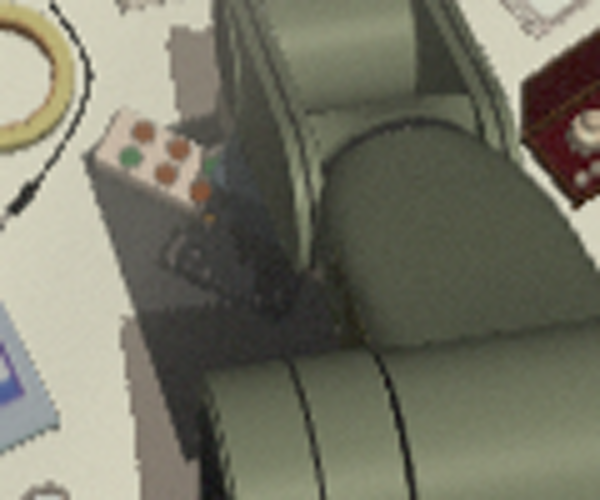

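```bash
python3 - <<'E'
from h import *
f=load("wrist6.npz");st=np.array([530.3,-123.2]);yaw=39.2
P=cast(f,[[268,191],[256,191],[280,191]],35);print(P.round(1),((P[:,:2]-st)@rot(yaw)).round(1))
C=cast(f,[[122,286],[552,292],[97,281],[576,291]],5);print(C.round(1),((C[:,:2]-[570.8,-149.3])@rot(-5.8)).round(1))
W=cast(f,[[277,12],[381,12]],63.7+12);print(((W[:,:2]-st)@rot(yaw)).round(1))
print(570.8+rot(-5.8)[0]@[-31,78],-149.3+rot(-5.8)[1]@[-31,78])
E
```

```text
[[549.9 -66.7  35. ]
 [545.9 -61.8  35. ]
 [553.8 -71.6  35. ]] [[50.9 31.4]
 [50.9 37.7]
 [50.9 25.1]]
[[ 430.3  -28.5    5. ]
 [ 608.7 -253.8    5. ]
 [ 422.7  -13.6    5. ]
 [ 619.6 -266.2    5. ]] [[-151.9  106. ]
 [  48.2 -100.2]
 [-161.   120. ]
 [  60.3 -111.4]]
[[123.3  18.9]
 [123.4 -18.9]]
547.8410892065773 -68.56655949868319
```

Call:
arm_command:
  series: [-0.003, 0.004, -0.03, 0, 0, 0, 0, 0, -0.03, 0, 0, 0, 0, 0, -0.02, 0, 0, 0, 0, 0, -0.01, 0, 0, 0, 0, 0, -0.01, 0, 0, 0, 0, 0, -0.005, 0, 0, 0, 0, 0, -0.0025, 0, 0, 0, 0, 0, 0, 0, 0, 0, 0, 0, 0, 0, 0, 0]

```text
time_s: 8.22
ee_pos: [528.9, -122.3, 21.1]
ee_rot: [179.9, -0.0, 39.2]
force: [-2.6, 0.2, 5.6]
gripper_width: 39.7
```

```bash
python3 snap.py wrist 7
```

```text
8.2167 [ 528.9 -122.3   21.1] [ 1.7994e+02 -4.0000e-02  3.9180e+01] [-2.6  0.2  5.6] 39.7
```

View pics/wrist7.png

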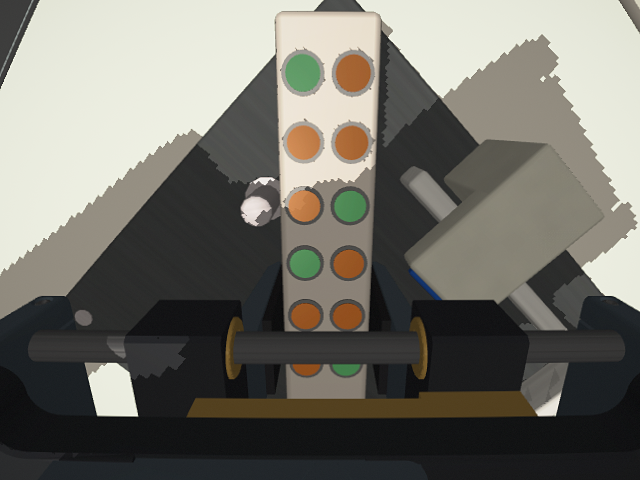

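Call:
arm_command:
  series: [0, 0, 0, 0, 0, 0, 0, 0, 0, 0, 0, 0, 0, 0, 0, 0, 0, 0, 0, 0, 0, 0, 0, 0, 0, 0, 0, 0, 0, 0, 0, 0, 0.02, 0, 0, 0, 0, 0, 0.05, 0, 0, 0, 0, 0, 0.08, 0, 0, 0, 0, 0, 0.08, 0, 0, 0, 0, 0, 0.03, 0, 0, 0, 0, 0, 0, 0, 0, 0]
  hand: 0.58

```text
time_s: 9.18
ee_pos: [530.9, -122.8, 128.1]
ee_rot: [179.6, -0.3, 39.2]
force: [0.1, 0.6, 0.7]
gripper_width: 52.9
```

```bash
python3 snap.py wrist 8
```

```text
9.1833 [ 530.9 -122.8  128.1] [179.61  -0.29  39.18] [0.1 0.6 0.7] 52.9
```

View pics/wrist8.png

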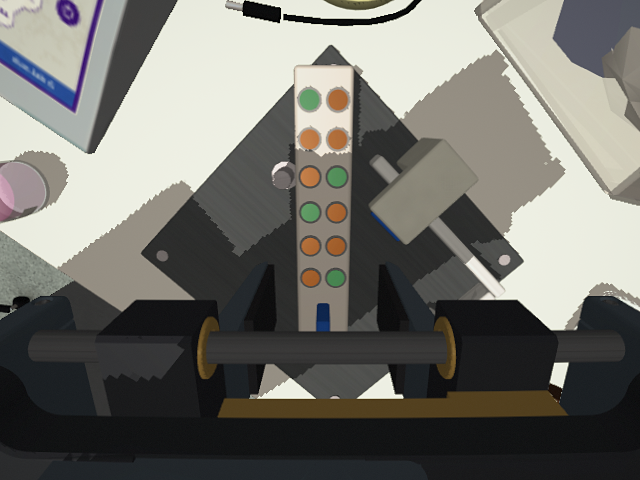

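Call:
arm_command:
  series: [-0.08, -0.002, 0, 0, 0, 0, -0.0975, -0.001, 0, 0, 0, 0, 0, 0, 0, 0, 0, 0, 0, 0, -0.06, 0, 0, 0, 0, 0, -0.08, 0, 0, 0, 0, 0, -0.07, 0, 0, 0, 0, 0, -0.03, 0, 0, 0, 0, 0, 0, 0, 0, 0, 0, 0, 0, 0, 0, 0]
  hand: 0

```text
time_s: 9.98
ee_pos: [456.4, -123.0, 26.7]
ee_rot: [-179.8, 0.1, 39.2]
force: [0.5, -0.2, 0.4]
gripper_width: 0.6
```

```bash
python3 snap.py wrist 9
```

```text
9.9833 [ 456.4 -123.    26.7] [-1.7983e+02  1.2000e-01  3.9170e+01] [ 0.5 -0.2  0.4] 0.6
```

View pics/wrist9.png

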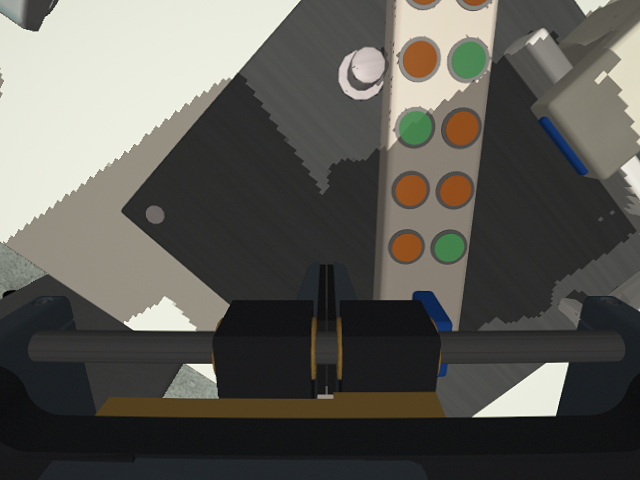

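```bash
python3 - <<'E'
from h import *
cur=np.array([456.4,-123.0]);t=np.array([570.8,-149.3])
post=np.array([-31,78.])
print("cur in tray frame rel post",rot(45)@((cur-t)@rot(-5.8)-post))
prev=cur
for i,a in enumerate(np.arange(-45,0.1,4.5)):
    r=np.array([-4.5,-105-1.3*i]); p=t+rot(-5.8)@(post+rot(a)@r)
    print(round(a,1),p.round(1),((p-prev)/400).round(4),np.linalg.norm(p-prev).round(1)); prev=p
E
```

```text
cur in tray frame rel post [ -15.61055313 -105.26529756]
-45.0 [ 463.6 -131.4] [ 0.0181 -0.0211] 11.1
-40.5 [ 467.9 -138.8] [ 0.0106 -0.0183] 8.5
-36.0 [ 472.8 -145.8] [ 0.0122 -0.0176] 8.6
-31.5 [ 478.3 -152.5] [ 0.0138 -0.0167] 8.7
-27.0 [ 484.4 -158.8] [ 0.0152 -0.0157] 8.8
-22.5 [ 491.  -164.6] [ 0.0166 -0.0146] 8.9
-18.0 [ 498.2 -170. ] [ 0.018  -0.0134] 9.0
-13.5 [ 505.9 -174.8] [ 0.0192 -0.012 ] 9.1
-9.0 [ 514. -179.] [ 0.0203 -0.0106] 9.2
-4.5 [ 522.5 -182.6] [ 0.0213 -0.009 ] 9.3
0.0 [ 531.4 -185.5] [ 0.0222 -0.0073] 9.4
```

Call:
arm_command:
  series: [0, 0, -0.013, 0, 0, 0, 0.009, -0.0105, 0, 0, 0, 0, 0.009, -0.0105, 0, 0, 0, 0, 0.0053, -0.0092, 0, 0, 0, 0.05, 0.0053, -0.0092, 0, 0, 0, 0.05, 0.0061, -0.0088, 0, 0, 0, 0.05, 0.0061, -0.0088, 0, 0, 0, 0.05, 0.0069, -0.0084, 0, 0, 0, 0.05, 0.0069, -0.0084, 0, 0, 0, 0.05, 0.0076, -0.0078, 0, 0, 0, 0.05, 0.0076, -0.0078, 0, 0, 0, 0.05, 0, 0, 0, 0, 0, 0]

```text
time_s: 11.03
ee_pos: [486.7, -160.2, 23.4]
ee_rot: [179.9, -0.0, 57.2]
force: [1.0, -0.2, 0.4]
gripper_width: 0.4
```

```bash
python3 snap.py wrist 10
```

```text
11.0333 [ 486.7 -160.2   23.4] [ 1.7987e+02 -2.0000e-02  5.7180e+01] [ 1.  -0.2  0.4] 0.4
```

View pics/wrist10.png

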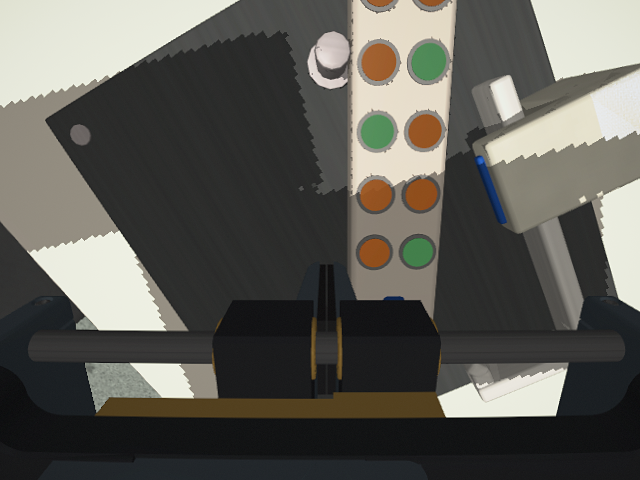

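Call:
arm_command:
  series: [0.0083, -0.0073, 0, 0, 0, 0.05, 0.0083, -0.0073, 0, 0, 0, 0.05, 0.009, -0.0067, 0, 0, 0, 0.05, 0.009, -0.0067, 0, 0, 0, 0.05, 0.0096, -0.006, 0, 0, 0, 0.05, 0.0096, -0.006, 0, 0, 0, 0.05, 0.0101, -0.0053, 0, 0, 0, 0.05, 0.0101, -0.0053, 0, 0, 0, 0.05, 0.0106, -0.0045, 0, 0, 0, 0.05, 0.0106, -0.0045, 0, 0, 0, 0.05, 0, 0, 0, 0, 0, 0]

```text
time_s: 12.0
ee_pos: [524.5, -183.4, 23.2]
ee_rot: [179.9, 0.0, 79.7]
force: [-0.8, -0.8, -0.7]
gripper_width: 0.0
```

```bash
python3 snap.py wrist 11
```

```text
12.0 [ 524.5 -183.4   23.2] [1.7991e+02 2.0000e-02 7.9660e+01] [-0.8 -0.8 -0.7] 0.0
```

View pics/wrist11.png

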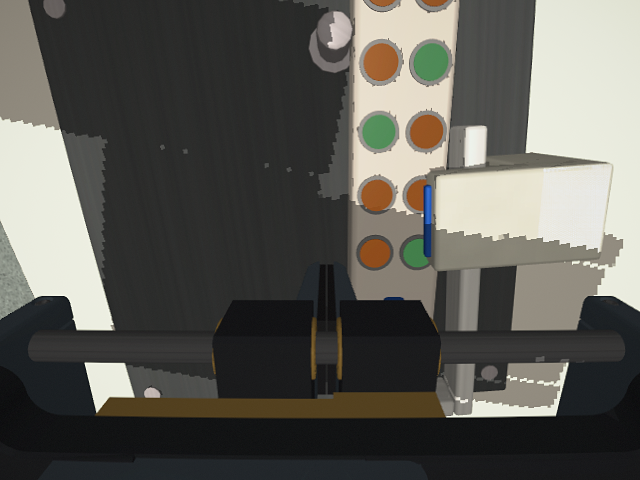

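Call:
arm_command:
  series: [0.0055, -0.0018, 0, 0, 0, 0.025, 0.0055, -0.0018, 0, 0, 0, 0.025, 0.0055, -0.0018, 0, 0, 0, 0.025, 0.0055, -0.0018, 0, 0, 0, 0.025, 0, 0, 0, 0, 0, 0]

```text
time_s: 12.47
ee_pos: [532.9, -186.0, 22.8]
ee_rot: [180.0, 0.0, 84.2]
force: [0.6, 0.4, -0.4]
gripper_width: 0.2
```

Call:
arm_command:
  series: [0.0025, -0.0003, 0, 0, 0, 0, 0.0025, -0.0003, 0, 0, 0, 0, 0, 0, 0, 0, 0, 0]

```text
time_s: 12.72
ee_pos: [534.4, -186.2, 22.8]
ee_rot: [180.0, 0.0, 84.2]
force: [-2.0, 0.6, 0.0]
gripper_width: 0.2
```

```bash
python3 snap.py wrist 12
```

```text
12.7167 [ 534.4 -186.2   22.8] [180.     0.    84.18] [-2.   0.6  0. ] 0.2
```

View pics/wrist12.png

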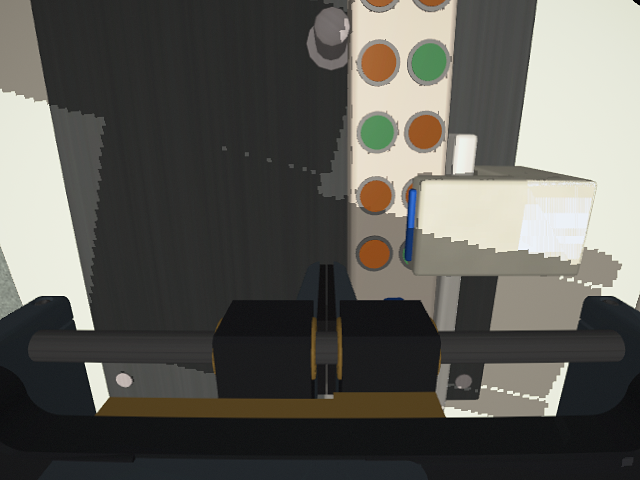

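Call:
arm_command:
  series: [0.0025, -0.0003, 0, 0, 0, 0, 0.0025, -0.0003, 0, 0, 0, 0, 0, 0, 0, 0, 0, 0]

```text
time_s: 13.02
ee_pos: [536.3, -186.3, 22.8]
ee_rot: [-180.0, -0.0, 84.2]
force: [-2.2, -0.4, 0.6]
gripper_width: 0.7
```

Call:
arm_command:
  series: [0.0025, -0.0003, 0, 0, 0, 0, 0.0025, -0.0003, 0, 0, 0, 0, 0, 0, 0, 0, 0, 0]

```text
time_s: 13.27
ee_pos: [536.9, -186.1, 22.7]
ee_rot: [-179.8, -0.0, 84.2]
force: [-4.8, 0.2, 3.4]
gripper_width: 0.5
```

Call:
arm_command:
  series: [0.004, -0.0004, 0, 0, 0, 0, 0, 0, 0, 0, 0, 0, 0, 0, 0, 0, 0, 0]

```text
time_s: 13.52
ee_pos: [537.3, -185.8, 22.6]
ee_rot: [-179.7, -0.1, 84.2]
force: [-8.2, 1.7, 5.9]
gripper_width: 0.3
```

```bash
python3 snap.py wrist 13
```

```text
13.5167 [ 537.3 -185.8   22.6] [-1.7966e+02 -8.0000e-02  8.4190e+01] [-8.2  1.7  5.9] 0.3
```

View pics/wrist13.png

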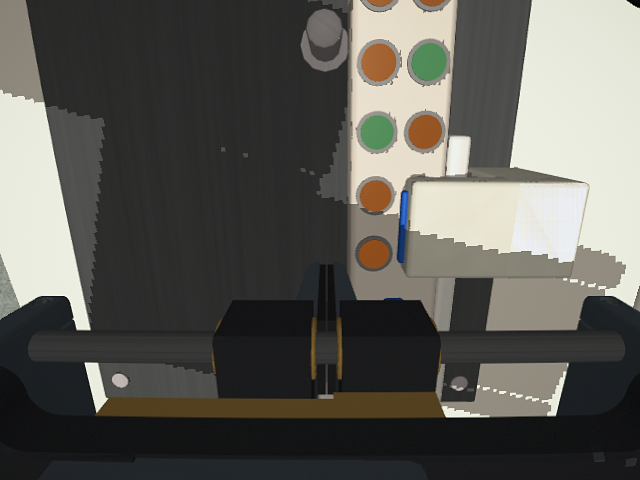

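Call:
arm_command:
  series: [-0.02, 0.002, 0, 0, 0, 0, -0.03, 0.003, 0, 0, 0, 0, -0.05, 0, 0.05, 0, 0, 0, -0.08, 0, 0.08, 0, 0, 0, -0.08, 0, 0.1, 0, 0, 0, -0.05, 0, 0.1, 0, 0, 0, 0, 0, 0.1, 0, 0, 0, 0, 0, 0, 0, 0, 0, 0, 0, 0, 0, 0, 0]
  hand: 0.4

```text
time_s: 14.32
ee_pos: [427.7, -185.6, 184.8]
ee_rot: [179.5, 0.1, 84.1]
force: [0.6, 0.9, 0.0]
gripper_width: 36.5
```

```bash
python3 snap.py wrist 14; python3 - <<'E'
from h import *
f=load("wrist14.npz")
cv2.imwrite("pics/wrist14z.png",cv2.resize(np.ascontiguousarray(f["frame"][0:300,220:620,::-1]),None,fx=1.95,fy=1.95,interpolation=cv2.INTER_CUBIC))
E
```

```text
14.3167 [ 427.7 -185.6  184.8] [1.7951e+02 1.4000e-01 8.4150e+01] [0.6 0.9 0. ] 36.5
```

View pics/wrist14z.png

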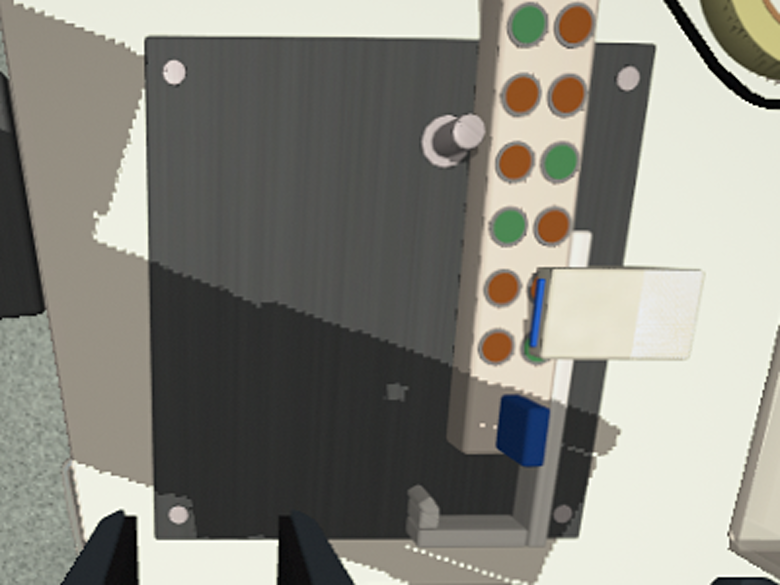

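```bash
python3 - <<'E'
from h import *
f=load("wrist14.npz");z=lambda p:np.array(p)/1.95+[220,0]
t=np.array([570.8,-149.3]);loc=lambda X:((X[:,:2]-t)@rot(-5.8)).round(1)
print("plate corners",loc(cast(f,z([[146,37],[155,538],[655,44],[578,538]]),5)))
print("tray top front-right corner, rim pts",loc(cast(f,z([[465,453],[500,20],[553,400]]),33)))
print("fin top",loc(cast(f,z([[547,408],[543,466],[522,399],[519,462]]),62)))
print("fin foot",loc(cast(f,z([[499,396],[499,455]]),33)))
print("post top",loc(cast(f,z([[469,132]]),35)))
E
```

```text
plate corners [[-163.4  120. ]
 [-164.4 -112.1]
 [  58.6  119.8]
 [  58.6 -113.3]]
tray top front-right corner, rim pts [[-18.  -58.2]
 [-21.9 119.9]
 [ 19.9 -33.1]]
fin top [[  3.  -30.3]
 [  4.8 -55.5]
 [ -8.  -26.5]
 [ -5.8 -53.7]]
fin foot [[ -5.2 -31.3]
 [ -1.9 -59.2]]
post top [[-31.   78.4]]
```

Call:
arm_command:
  series: [0.0667, -0.004, 0, 0, 0, 0, 0.1, -0.006, -0.04, 0, 0, 0, 0.1, -0.006, -0.06, 0, 0, 0, 0.08, -0.003, -0.04, 0, 0, 0, 0, 0, -0.03, 0, 0, 0, 0, 0, 0, 0, 0, 0, 0, 0, 0, 0, 0, 0]

```text
time_s: 14.95
ee_pos: [557.5, -191.3, 114.6]
ee_rot: [-179.7, -0.1, 84.2]
force: [0.7, -0.0, -0.5]
gripper_width: 36.3
```

```bash
python3 snap.py wrist 15
```

```text
14.95 [ 557.5 -191.3  114.6] [-1.797e+02 -8.000e-02  8.420e+01] [ 0.7 -0.  -0.5] 36.3
```

View pics/wrist15.png

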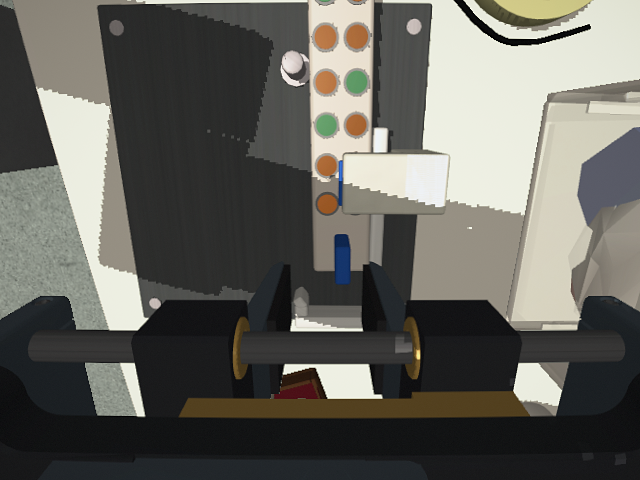

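```bash
python3 - <<'E'
from h import *
f=load("wrist15.npz")
cv2.imwrite("pics/wrist15z.png",cv2.resize(np.ascontiguousarray(f["frame"][200:320,270:400,::-1]),None,fx=4.5,fy=4.5,interpolation=cv2.INTER_CUBIC))
print(cast(f,[[343,260]],62), cast(f,[[343,236],[343,284]],62))
E
```

```text
[[ 567.97804084 -188.37097603   62.        ]] [[ 569.33854391 -172.75637779   62.        ]
 [ 566.5625944  -204.64911304   62.        ]]
```

View pics/wrist15z.png

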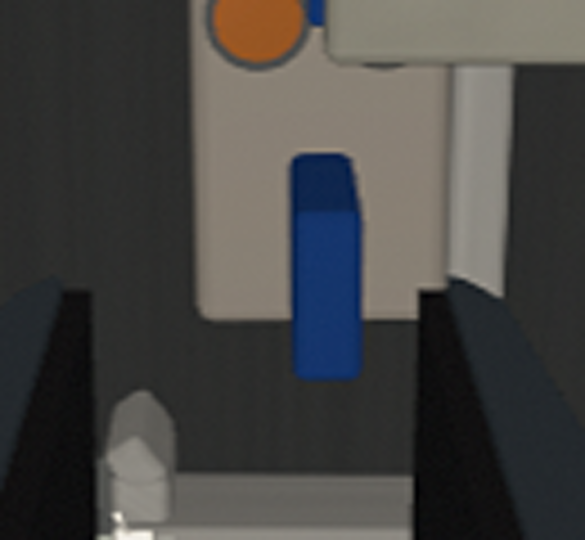

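```bash
python3 - <<'E'
from h import *
f=load("wrist15.npz");P=cast(f,[[342.6,265.6]],62);print(P,(P[:,:2]-[570.8,-149.3])@rot(-5.8), (P[:,:2]-[557.5,-191.3])@rot(84.2))
E
```

```text
[[ 567.40266296 -192.08310201   62.        ]] [[  0.94355678 -42.90740515]] [[ 0.22163337 -9.93110573]]
```

Call:
arm_command:
  series: [0.0246, -0.0025, 0, 0, 0, 0, 0, 0, -0.04, 0, 0, 0, 0, 0, -0.05, 0, 0, 0, 0, 0, -0.04, 0, 0, 0, 0, 0, -0.025, 0, 0, 0, 0, 0, -0.01, 0, 0, 0, 0, 0, 0, 0, 0, 0, 0, 0, 0, 0, 0, 0]

```text
time_s: 15.67
ee_pos: [569.3, -193.3, 52.2]
ee_rot: [179.9, 0.0, 84.2]
force: [0.7, -0.3, -0.1]
gripper_width: 36.7
```

```bash
python3 snap.py wrist 16
```

```text
15.6667 [ 569.3 -193.3   52.2] [1.7989e+02 2.0000e-02 8.4160e+01] [ 0.7 -0.3 -0.1] 36.7
```

View pics/wrist16.png

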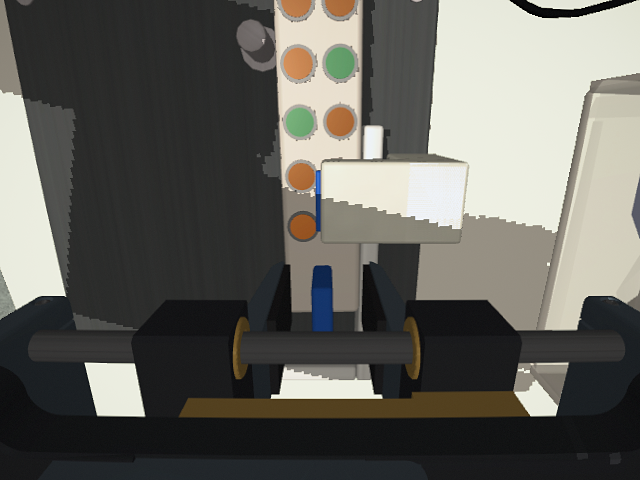

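Call:
arm_command:
  series: [-0.004, 0, -0.011, 0, 0, 0, 0, 0, 0, 0, 0, 0, 0, 0, 0, 0, 0, 0]

```text
time_s: 15.97
ee_pos: [567.0, -193.0, 47.0]
ee_rot: [180.0, 0.0, 84.2]
force: [-0.2, 0.5, 1.1]
gripper_width: 36.4
```

Call:
arm_command:
  series: [0, 0, 0, 0, 0, 0, 0, 0, 0, 0, 0, 0, 0, 0, 0, 0, 0, 0, 0, 0, 0, 0, 0, 0, 0, 0, 0, 0, 0, 0, 0, 0, 0, 0, 0, 0]
  hand: 0
  newtons: 25

```text
time_s: 16.47
ee_pos: [567.1, -193.0, 46.9]
ee_rot: [180.0, 0.0, 84.2]
force: [-0.1, 0.7, 0.4]
gripper_width: 9.8
```

Call:
arm_command:
  series: [-0.0006, -0.006, 0, 0, 0, 0, -0.0012, -0.0118, 0, 0, 0, 0, -0.0012, -0.0118, 0, 0, 0, 0, -0.0012, -0.0118, 0, 0, 0, 0, -0.0012, -0.0118, 0, 0, 0, 0, -0.0012, -0.0118, 0, 0, 0, 0, -0.0012, -0.0118, 0, 0, 0, 0, 0, 0, 0, 0, 0, 0, 0, 0, 0, 0, 0, 0]

```text
time_s: 17.22
ee_pos: [563.9, -225.0, 47.0]
ee_rot: [180.0, 0.1, 84.2]
force: [-0.8, -2.2, 0.5]
gripper_width: 9.4
```

```bash
python3 snap.py wrist 17
```

```text
17.2167 [ 563.9 -225.    47. ] [1.7997e+02 9.0000e-02 8.4180e+01] [-0.8 -2.2  0.5] 9.4
```

View pics/wrist17.png

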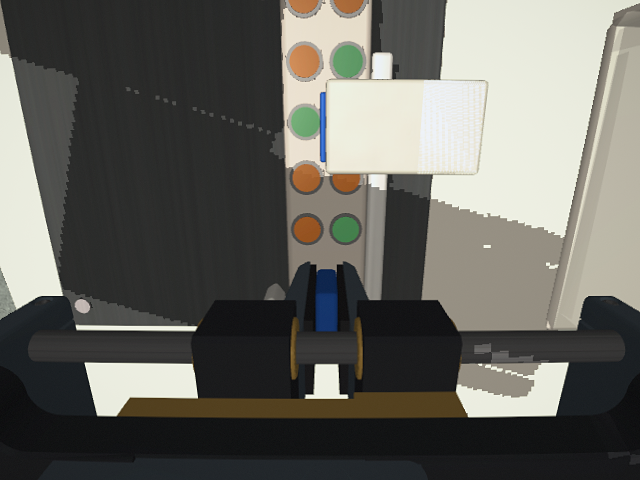

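Call:
arm_command:
  series: [-0.0005, -0.005, 0, 0, 0, 0, -0.0005, -0.005, 0, 0, 0, 0, -0.0005, -0.005, 0, 0, 0, 0, 0, 0, 0, 0, 0, 0]

```text
time_s: 17.6
ee_pos: [563.3, -229.7, 46.8]
ee_rot: [-180.0, -0.0, 84.2]
force: [-0.3, 2.4, 0.9]
gripper_width: 9.9
```

Call:
arm_command:
  series: [-0.0003, -0.0025, 0, 0, 0, 0, -0.0003, -0.0025, 0, 0, 0, 0, 0, 0, 0, 0, 0, 0]

```text
time_s: 17.85
ee_pos: [563.1, -231.7, 46.8]
ee_rot: [180.0, -0.0, 84.2]
force: [-0.7, 1.6, 1.2]
gripper_width: 9.8
```

Call:
arm_command:
  series: [-0.0003, -0.0025, 0, 0, 0, 0, -0.0003, -0.0025, 0, 0, 0, 0, 0, 0, 0, 0, 0, 0]

```text
time_s: 18.1
ee_pos: [563.0, -232.6, 46.8]
ee_rot: [-180.0, -0.1, 84.1]
force: [1.4, 6.5, 1.7]
gripper_width: 9.7
```

Call:
arm_command:
  series: [-0.0003, -0.0035, 0, 0, 0, 0, 0, 0, 0, 0, 0, 0, 0, 0, 0, 0, 0, 0]

```text
time_s: 18.35
ee_pos: [562.9, -232.7, 46.7]
ee_rot: [-180.0, -0.2, 84.1]
force: [1.2, 10.5, 0.7]
gripper_width: 10.1
```

```bash
python3 snap.py wrist 18
```

```text
18.35 [ 562.9 -232.7   46.7] [-179.98   -0.25   84.08] [ 1.2 10.5  0.7] 10.1
```

View pics/wrist18.png

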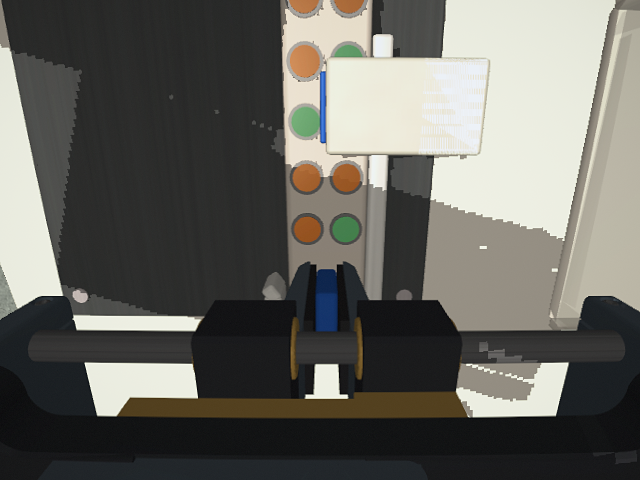

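Call:
arm_command:
  series: [0.0003, 0.0035, 0, 0, 0, 0, 0, 0, 0, 0, 0, 0]

```text
time_s: 18.57
ee_pos: [563.0, -232.6, 46.7]
ee_rot: [-180.0, -0.1, 84.1]
force: [1.5, 6.1, 1.9]
gripper_width: 9.5
```

Call:
arm_command:
  series: [0, 0, 0, 0, 0, 0, 0, 0, 0, 0, 0, 0, 0, 0, 0, 0, 0, 0, 0, 0, 0, 0, 0, 0, 0, 0, 0.02, 0, 0, 0, 0, 0, 0.05, 0, 0, 0, 0, 0, 0.1, 0, 0, 0, 0, 0, 0.1, 0, 0, 0, -0.05, 0, 0.1, 0, 0, 0, -0.09, 0, 0, 0, 0, 0, -0.09, 0, 0, 0, 0, 0, -0.08, 0, 0, 0, 0, 0, 0, 0, 0, 0, 0, 0, 0, 0, 0, 0, 0, 0]
  hand: 0.3

```text
time_s: 19.73
ee_pos: [439.2, -234.0, 193.2]
ee_rot: [179.9, 0.0, 84.1]
force: [0.7, -1.0, 0.6]
gripper_width: 27.6
```

```bash
python3 snap.py wrist 19; python3 snap.py top 19; python3 snap.py scene 19; python3 - <<'E'
from h import *
f=load("wrist19.npz")
cv2.imwrite("pics/wrist19z.png",cv2.resize(np.ascontiguousarray(f["frame"][0:300,220:620,::-1]),None,fx=1.95,fy=1.95,interpolation=cv2.INTER_CUBIC))
E
```

```text
19.7333 [ 439.2 -234.   193.2] [1.799e+02 5.000e-02 8.409e+01] [ 0.7 -1.   0.6] 27.6
19.7833 [ 440.6 -234.2  193.1] [1.7986e+02 5.0000e-02 8.4130e+01] [-0.3 -0.2  0.6] 27.2
19.8333 [ 441.3 -234.3  192.9] [1.7986e+02 5.0000e-02 8.4160e+01] [-0.3 -0.1  0.1] 27.0
```

View pics/wrist19z.png

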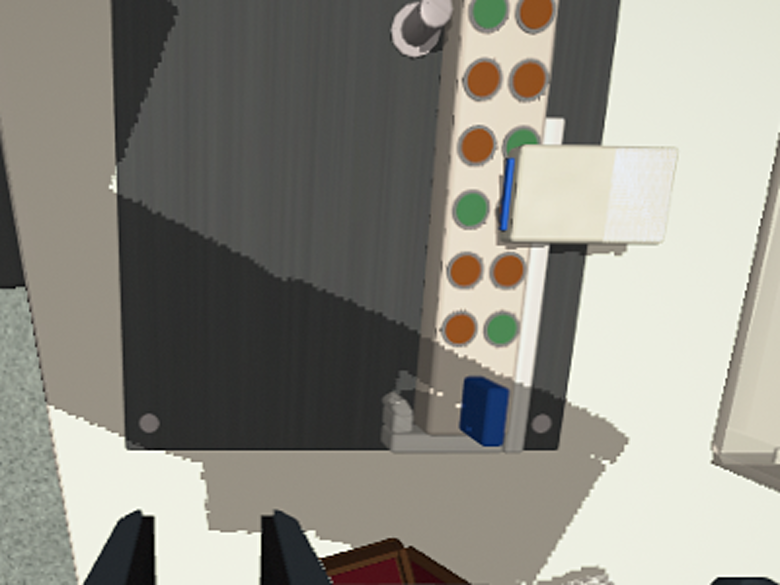

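View pics/scene19.png

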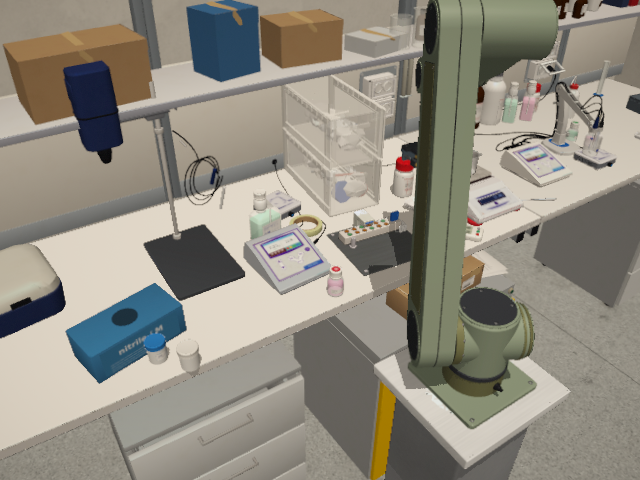

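```bash
python3 - <<'E'
from h import *
f=load("wrist19.npz");z=lambda p:np.array(p)/1.95+[220,0]
t=np.array([570.8,-149.3]);loc=lambda X:((X[:,:2]-t)@rot(-5.8)).round(1)
print("wells left column",loc(cast(f,z([[489,12],[483,80],[477,146],[471,209],[465,270],[459,328]]),33)))
print("end corner",loc(cast(f,z([[437,431]]),33)),"stop edge",loc(cast(f,z([[430,433],[500,433]]),27)))
print("post",loc(cast(f,z([[434,12]]),35)))
a=load("scene0.npz")["frame"].astype(int);b=load("scene19.npz")["frame"].astype(int)
d=(abs(a-b).sum(2)>80)
for n,(x0,x1,y0,y1) in dict(vial=(322,350,260,300),pots=(140,205,328,375),tape=(290,330,210,240)).items(): print(n,d[y0:y1,x0:x1].sum())
a=load("top0.npz")["frame"].astype(int);b=load("top19.npz")["frame"].astype(int)
d=(abs(a-b).sum(2)>80)
for n,(x0,x1,y0,y1) in dict(vial=(330,350,262,290),pots=(180,230,315,350),tape=(312,350,168,205),timer_area=(462,500,200,235)).items(): print(n,d[y0:y1,x0:x1].sum())
E
```

```text
wells left column [[ -8.3  78.2]
 [ -8.3  53. ]
 [ -8.3  27.7]
 [ -8.3   2.4]
 [ -8.4 -23.1]
 [ -8.6 -48.5]]
end corner [[-14.2 -96.4]] stop edge [[-15.5 -98.9]
 [ 18.4 -98.9]]
post [[-31.2  77.3]]
vial 0
pots 0
tape 0
vial 0
pots 0
tape 0
timer_area 909
```

View pics/top19.png

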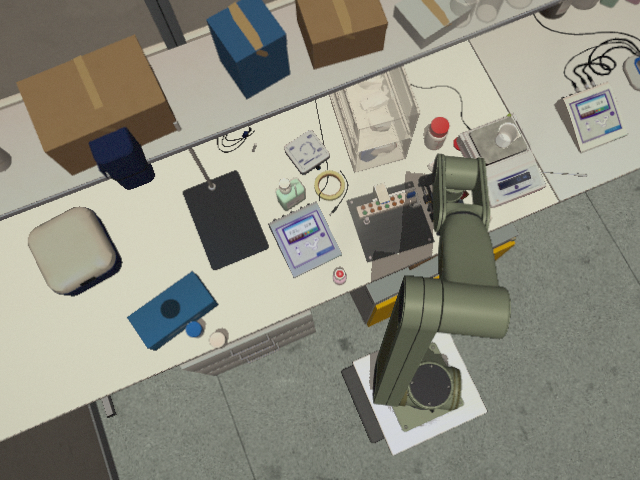

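```bash
python3 -c "
from workcell import env
print(env.job_done())"
```

```text
the job is handed in; nothing more can be done
None
```

The tray is docked in the imager and the job is handed in, at about 20 s of the 64 s allowed.

1. **Placing:** I gripped the tray across its body and set it down slanted on the plate, with about 73 mm of its length past the left-hand post, then let go.
2. **Swinging:** I pushed near the fin end with the closed fingers, swinging the tray about the post until it met the rear fence. The push there reached about 8 N.
3. **Drawing:** I pinched the fin and drew the tray about 40 mm right until it butted against the stop. The force rose to 10 N with no further motion. I then released the fin and backed clear.

**Last checks:**
- **Docked pose:** the line of wells is parallel to the fence within about 0.3°. The end-corner measurement falls within 3 mm of the stop face, which is rougher than the force check above. The tray lies behind the post and the keeper.
- **Bystanders:** the vial, both pots and the tape roll show no pixel change from the start in the scene or top views.
- **Not checked:** I could not compare the timer because the arm hides it in the final top view. The gripper never went near where I believe it stands.
- **Robot:** the last reading showed almost no force, with the gripper well above the bench and touching nothing.

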